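Start the last cover screw of an instrument case and hold it

TASK

Three of the four knob screws on the instrument case's clear cover are already run home; the fourth still stands up, resting loose on the mouth of its plastic thread. Start it as one does in plastic, so that it cannot cross-thread: turn the standing knob backward (counter-clockwise seen from above) until you feel it drop into the thread and stop there, then turn it forward (clockwise) one full turn, regripping as needed, and finish with the gripper still holding the knob there, so that the gasket can be checked before it is run down. Leave the pot, the solder reel and the multimeter where they are.

Things in the scene. Friction and masses are not known exactly. Their poses are not given: they have to be found in the camera images.
- case: grey case, clear cover, 160 x 220 mm, cover top 88 mm above the bench, on a 200 x 260 x 6 mm plate fixed to the bench: does not move. Origin: centre of the plate's underside, z up. Knob screws at x +-58, y +-88 mm; the standing one at (-58, +88). The other three are home: knob tops 24 mm above the cover. Cable glands stick out 22 mm at +x
- knob: the standing black fluted knob, 26 mm in diameter, 24 mm tall, axis vertical, about 45 g, with its captive screw (9.6 mm neck through the cover): it only turns and slides up and down. Origin: on the axis at the knob's underside, z up. Coarse right-hand thread, 4 mm a turn, 0.4 mm axial play; turns easily (0.03 N m), stays where it is left
- knob_top (a point): centre of the knob's top face, 24 mm above its underside, 128 to 130 mm above the bench at the start. The screw rests by its weight on the thread of its boss: turned backward it climbs 4 mm a turn until, 30 to 120 degrees back, it passes the thread's start and can fall 4 mm (a gripper holds it up: push down with 3 to 6 N to feel it go)
- knob_gap (a joint): free height under the standing knob, from the cover to the knob's underside, in m: 0.0165 to 0.0178 at the start, at most 0.0181 as it climbs (pulled up, it stops at 0.022), 0.014 just after the drop, 0.010 one turn forward from there, 0 when screwed home
- knob_turn (a joint): turning of the standing knob in rad, clockwise seen from above positive: 0 as it stands at the start, falls when it is turned backward. Not limited
- flux_pot: white plastic pot with a screw lid, 60 mm in diameter, 66 mm tall, standing loose; origin at the centre of its underside. Leave alone
- solder_reel: solder reel lying flat, green flanges, 60 mm in diameter, 40 mm tall, loose; origin at the centre of its underside. Leave alone
- multimeter: red hand multimeter lying on its back, 150 x 78 x 38 mm, loose; origin at the centre of its underside. Leave alone

How it is judged:
On the way:
1. the standing knob has been turned backward and has dropped into its thread (value of joint knob_turn below -0.4 rad and value of joint knob_gap below 0.0154 m), for 0.1 s.
At the end, for the whole second after the job is handed in: the knob has been turned one turn forward from its drop, within about a quarter of a turn: gap under the knob 9.1 to 11.2 mm, knob_turn between 3 and 7 rad, still; the gripper holds the knob between its fingers (more than 4 N); pot, reel and multimeter within 20 mm of where they stood (value of joint knob_gap between 0.0091 and 0.0112 m and value of joint knob_turn between 3 and 7 rad and velocity of joint knob_turn between -0.1 and 0.1 rad/s and contact force between the fingers and knob above 4 N and horizontal distance between the grasp point and knob below 0.012 m and distance of each of flux_pot, solder_reel, multimeter from where it was at the start of the episode below 0.02 m); the arm keeps its last pose, push and grip.
It fails at once if the screw is driven forward before it has dropped into its thread (value of joint knob_turn above 0.8 rad and value of joint knob_gap above 0.0154 m).
It fails at once if the screw is turned backward on and on, far past the drop (value of joint knob_turn below -3.8 rad).
It fails at once if the screw is run down well past the one turn (value of joint knob_gap below 0.0075 m).
It fails at once if the pot, the reel or the multimeter is knocked away (distance of any of flux_pot, solder_reel, multimeter from where it was at the start of the episode above 0.03 m).
It also fails if it takes over 72 s, if anything falls off the work surface, if the arm or the gripper's body presses on something with over 40 N, if the wrist force passes 120 N, or if a joint passes its speed limit or range.

ROBOT

A 6-joint arm with a two-finger parallel gripper is mounted at the origin on the work surface. World frame = base frame: x ahead of the robot, y to its left, z up, the work surface at z = 0. Lengths are in m, angles in rad, forces in N, time in s.
With the tool pointing down it reaches from about 0.3 to 0.75 m from the base axis. Payload 8.5 kg.
Tool frame: the origin (TCP) lies midway between the tips of the shut fingers; the grasp point (between the pads) lies 19 mm behind it; z points along the fingers, y is the direction in which the jaws open and shut (so a half turn about z gives the same grasp; the last joint's range is limited). The gripper opens to 85 mm and grips with 20 to 120 N. Pads are 22 mm wide; open, the fingers measure 114 mm over their backs; the gripper's body (76 mm by 85 mm) begins 54 mm behind the grasp point. The pads swing forward as they close: fully open they stand 13 mm farther back than shut.
Start: joints at [1.052, 0.381, 1.297, -0, 1.464, -0.215], TCP at [0.165, 0.525, 0.231] pointing down, gripper open.
Joint ranges: [-3.11, 3.11], [-0.89, 2.33], [0.22, 2.48], [-1.42, 4.56], [0.17, 2.85], [-2.88, 2.88]. Speed limits (rad/s): [2.39, 2.39, 3.14, 3.14, 3.14, 3.14].

INTERFACE

Orientations are given as a unit quaternion [x, y, z, w].
In Python, from station import manip gives the robot as it stands.
- The arm moves only by the tool apply_moves, never from a script. Its argument "plan" is a list of rows, each a list of 7 numbers: the shift along the world's x, y, z in units of 0.5 m (1.0 is 0.5 m), then the turn, a rotation vector about the world's x, y, z in units of pi rad (1.0 is pi rad), then the gripper command: -1 is fully open, 1 is shut, values between are in proportion. A call has 1 to 5 rows; each row is the pose to reach, as a shift and turn from the pose commanded when the call began, turning the shorter way round; what a row does not reach only later rows make up. A row lasts 1/10 s, in which the tool goes at most 50 mm and 8.59 degrees, less where a joint would pass 70% of its speed; a pose out of reach is approached as far as the arm can. A call with a number of a shift or a turn outside -1 to 1 is refused whole. A call with a gripper value outside its range is refused whole. The fingers move at their own pace and stop on an object; "squeeze" is the grip in N (left out, the last holds). Time passes only in rows, so rows that repeat a pose let the fingers close. It gives the time, the measured TCP pose, the force and the opening at its end, in the units of the state.
- manip.observe(): the state, without advancing time (a new reading comes with each control period).
- manip.camera(name): name is "side" or "top"; returns the picture (420x560x3 uint8, red, green, blue); there is no depth.
- manip.get_calibration(name): a dict with "fx", "fy", "cx", "cy" (pixels), "k1" (the pictures are not rectified: a ray, as slopes to the right and down, at radius r is drawn at 1 + k1 r^2 times it, then the intrinsics apply), "cam_to_world" (4x4, takes a point from camera to world coordinates). Camera axes: x right, y down, z forward; pixel columns grow to the right and rows downward; lengths in m; the calibration is good to about 2 mm. A picture is of the moment at which its call begins. get_calibration takes no time and is no camera call.
- manip.sign_off(): hands the job in, once; it reports no verdict.
The state is a dict: "t": time; "q": joint angles; "joint_velocities": joint speeds; "joint_efforts": joint torques, N m; "position": TCP position; "eef_rot": TCP orientation; "force": force on the tool from outside, world axes, zero at the start; "torque": the same for the moment, N m; "width": opening from 0.0 (shut) to 1.0 (fully open).
Only numpy, scipy, OpenCV 4.12 (cv2) and the standard library are available. Lean on these libraries where they do the work, as an engineer would, in place of code of your own. Each camera call takes 0.05 s, during which the arm holds its last target. There are 200 camera calls.

## Working session

There is one attempt and no reset: what is moved stays moved. The work goes in short steps, Python scripts to look and compute and a tool call to move; the robot and the scene stay as the last step left them, time stands still between calls to the robot, and variables do not carry over. Pictures are saved under pics/ and viewed, about 8 in all and at most 12, crops included, and the job is handed in when it is done.

Besides the shell and the picture viewer there is one more tool, called after ">>>" as name(argument=value, ...) on one line, values as JSON. apply_moves: Moves the arm, as the interface text tells. Its arguments: {"type":"object","properties":{"plan":{"type":"array","items":{"type":"array","items":{"type":"number","minimum":-1,"maximum":1}}},"squeeze":{"type":"number"}},"required":["plan"]}

```bash
mkdir -p pics; cat > h.py <<'E'
import numpy as np, cv2
from station import manip
def snap(n,f):
    im=np.array(manip.camera(n)); cv2.imwrite('pics/'+f,im[:,:,::-1]); return im
def proj(n,P):
    c=manip.get_calibration(n);T=np.linalg.inv(np.array(c['cam_to_world']));P=np.atleast_2d(P)
    p=P@T[:3,:3].T+T[:3,3];s=p[:,:2]/p[:,2:];s=s*(1+c['k1']*(s**2).sum(1,keepdims=True))
    return s*[c['fx'],c['fy']]+[c['cx'],c['cy']]
def atz(n,u,v,z):
    c=manip.get_calibration(n);T=np.array(c['cam_to_world'])
    d=np.array([(u-c['cx'])/c['fx'],(v-c['cy'])/c['fy']]);s=d.copy()
    for _ in range(30): s=d/(1+c['k1']*(s@s))
    r=T[:3,:3]@np.r_[s,1];return T[:3,3]+r*(z-T[2,3])/r[2]
E
python3 - <<'E'
from h import *
a=snap('top','a.png');b=snap('side','b.png')
o=manip.observe();print(o)
for n in('top','side'):print(manip.get_calibration(n))
E
```

```text
{'t': 0.1, 'q': array([ 1.05173455e+00,  3.81118291e-01,  1.29816561e+00, -4.06159532e-05,
        1.46357356e+00, -2.15274074e-01]), 'joint_velocities': array([ 0.00030144, -0.00151895, -0.0027445 , -0.00131596,  0.00044887,
        0.00157699]), 'joint_efforts': array([ 3.36637750e-03, -4.49227417e+01, -2.31656277e+01, -2.35928528e-04,
        3.71790185e-03,  3.19213268e-05]), 'position': array([0.16439203, 0.52458519, 0.23078559]), 'eef_rot': array([ 1.51308259e-01,  9.88486424e-01, -5.97499734e-04, -2.08171759e-04]), 'force': array([-0.15775746, -0.471382  , -0.4147871 ]), 'torque': array([-0.00382978, -0.00110855, -0.0203194 ]), 'width': 1.0004669627254215}
{'fx': 431.17717518894966, 'fy': 431.17717518894966, 'cx': 279.67670053016127, 'cy': 199.9112363458569, 'k1': -0.07341129890641424, 'cam_to_world': array([[ 0.02855622, -0.99414046,  0.1042559 ,  0.4663875 ],
       [-0.99945819, -0.02668895,  0.01926208, -0.02658405],
       [-0.01636673, -0.10474947, -0.99436396,  1.11571429],
       [ 0.        ,  0.        ,  0.        ,  1.        ]])}
{'fx': 411.83369835105407, 'fy': 411.83369835105407, 'cx': 281.9999974449233, 'cy': 209.05706383650318, 'k1': -0.12482650547030377, 'cam_to_world': array([[ 0.83187208, -0.41119408,  0.37270401,  0.21317618],
       [-0.55479872, -0.59961648,  0.57676551, -0.52574628],
       [-0.0136831 , -0.68657083, -0.72693415,  0.74503043],
       [ 0.        ,  0.        ,  0.        ,  1.        ]])}
```

View pics/a.png

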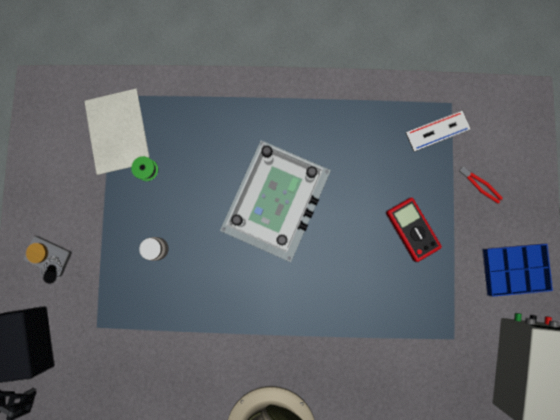

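View pics/b.png

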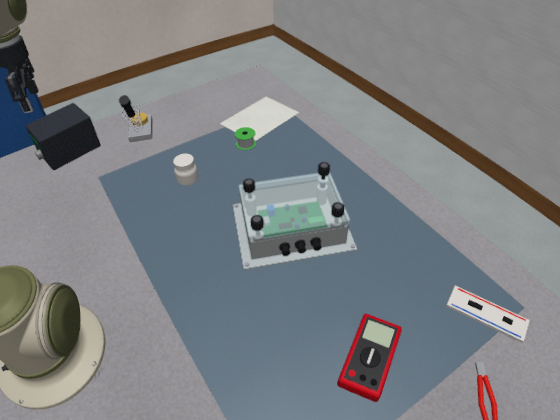

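The top view shows the case with its glands to the lower right, so the standing knob (-58,+88) should be the upper-left one, near (267,151). I'll check this with a fit and zoomed crops.

```bash
cat > m.py <<'E'
from h import *
from scipy.optimize import least_squares
a=cv2.imread('pics/a.png');b=cv2.imread('pics/b.png')
G={'top':[(267,151),(311,172),(282,240),(237,220)],'side':[(324,169),(338,209),(257,222),(249,185)]}
K=np.array([[-58,88,129],[58,88,112],[58,-88,112],[-58,-88,112]])/1e3
def P(p,n,mid):
    c,s=np.cos(p[2]),np.sin(p[2]);L=K.copy();L[:,2]-=mid
    L=np.c_[L[:,:2]@np.array([[c,s],[-s,c]])+p[:2],L[:,2]];return proj(n,L)
obs={}
for n,im in(('top',a),('side',b)):
    g=cv2.cvtColor(im,6);r=[]
    for u,v in G[n]:
        w=g[v-11:v+12,u-11:u+12]; _,l,st,c=cv2.connectedComponentsWithStats((w<55).astype(np.uint8))
        k=1+np.argmax(st[1:,4]);r.append(c[k]+[u-11,v-11]);print(n,r[-1],st[k])
    obs[n]=np.array(r)
p0=np.r_[atz('top',*obs['top'].mean(0),.11)[:2],-0.4]
for use in(['top'],['side'],['top','side']):
    s=least_squares(lambda p:np.concatenate([(P(p,n,.012)-obs[n]).ravel() for n in use]),p0,loss='soft_l1')
    print(use,s.x,s.fun.round(1));c,q=np.cos(s.x[2]),np.sin(s.x[2]);print('knob',s.x[:2]+np.array([c*-.058-q*.088,q*-.058+c*.088]))
B=cv2.resize(b[140:270,220:370],None,fx=5,fy=4.6);cv2.imwrite('pics/c.png',B)
E
python3 m.py
```

```text
top [266.79487179 153.28205128] [ 6  8 10  9 39]
top [309.80952381 173.61904762] [ 7  7  9  9 21]Traceback (most recent call last):
  File "m.py", line 14, in <module>
    k=1+np.argmax(st[1:,4]);r.append(c[k]+[u-11,v-11]);print(n,r[-1],st[k])
        ~~~~~~~~~^^^^^^^^^^
    return _wrapfunc(a, 'argmax', axis=axis, out=out, **kwds)
    return bound(*args, **kwds)
ValueError: attempt to get argmax of an empty sequence
```

```bash
sed -i 's/w<55/w<(np.percentile(w,2)+32)/' m.py; sed -i "s/^B=.*/B=np.hstack([cv2.resize(a[135:265,215:345],(390,390),interpolation=2),cv2.resize(b[145:275,225:355],(390,390),interpolation=2)]);cv2.imwrite('pics\/c.png',B)/" m.py; python3 m.py
```

```text
top [266.66101695 151.6779661 ] [ 6  6 11 11 59]
top [311.09677419 171.98387097] [ 7  5 10 12 62]
top [281.57142857 239.47619048] [ 6  6 10 10 63]
top [236.2173913  219.53623188] [ 5  5 12 11 69]
side [323.19587629 170.72164948] [ 5  5 12 16 97]
side [337.2745098  211.00980392] [  5   6  12  13 102]
side [256.62376238 224.13861386] [  5   6  12  13 101]
side [248.55294118 186.84705882] [ 5  6 12 13 85]
['top'] [ 0.58245399  0.0068237  -1.95996397] [-0.1 -0.5  0.1 -0.  -0.3  0.3  0.2  0.2]
knob [0.68588007 0.02709794]
['side'] [ 5.78923700e-01  4.37527032e-04 -1.95707587e+00] [ 0.2 -0.5  0.2  0.2 -0.2  0.2 -0.2 -0. ]
knob [0.6822908  0.02101039]
['top', 'side'] [ 0.58170638  0.00495185 -1.95805223] [ 0.6 -0.1  0.9  0.2  0.6  0.6  1.1  0.6  0.  -2.  -0.1 -1.6 -0.3 -1.8
 -0.2 -1.6]
knob [0.68509352 0.02542378]
```

View pics/c.png

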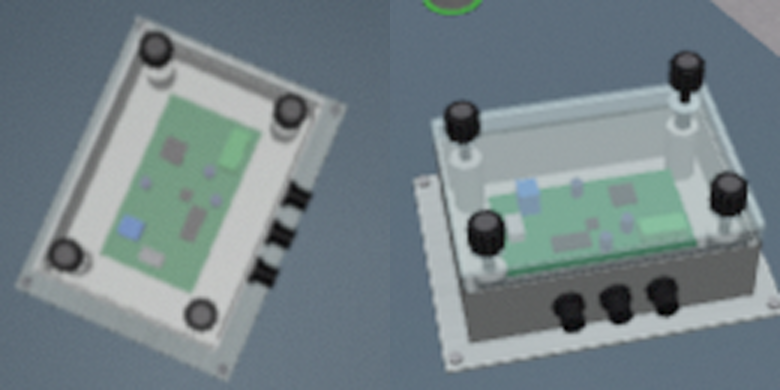

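The crops confirm it: the standing knob is upper-left in the top view and far right in the side view, raised with its neck visible. The estimate is about (0.685, 0.025), and the two cameras disagree by about 6 mm. I'll move to hover above it.

>>> apply_moves(plan=[[0.52,-0.5,0,0,0,-0.122,-1],[0.52,-0.5,0,0,0,-0.122,-1],[0.52,-0.5,0,0,0,-0.122,-1],[0.52,-0.5,0,0,0,-0.122,-1],[0.52,-0.5,0,0,0,-0.122,-1]], squeeze=40)

```text
t: 0.6
position: [0.3457, 0.3499, 0.2312]
eef_rot: [0.337, 0.942, -0.0, -0.0]
force: [0.5, 0.1, 0.4]
width: 1.004
```

>>> apply_moves(plan=[[0.52,-0.5,0,0,0,-0.122,-1],[0.52,-0.5,0,0,0,-0.122,-1],[0.52,-0.5,0,0,0,-0.122,-1],[0.52,-0.5,0,0,0,-0.122,-1],[0.52,-0.5,0,0,0,-0.122,-1]])

```text
t: 1.1
position: [0.526, 0.1765, 0.2311]
eef_rot: [0.51, 0.86, -0.0, -0.0]
force: [1.3, 0.9, 0.6]
width: 0.995
```

>>> apply_moves(plan=[[0.316,-0.302,-0.12,0,0,0,-1],[0.316,-0.302,-0.12,0,0,0,-1],[0.316,-0.302,-0.12,0,0,0,-1],[0.316,-0.302,-0.12,0,0,0,-1],[0.316,-0.302,-0.12,0,0,0,-1]])

```text
t: 1.6
position: [0.6843, 0.0241, 0.1688]
eef_rot: [0.511, 0.86, -0.001, -0.001]
force: [0.3, 1.2, 0.9]
width: 0.997
```

>>> apply_moves(plan=[[0,0,0,0,0,0,-1],[0,0,0,0,0,0,-1]])

```text
t: 1.8
position: [0.6826, 0.0273, 0.1707]
eef_rot: [0.51, 0.86, -0.0, -0.001]
force: [-0.4, 0.1, -0.5]
width: 1.002
```

```bash
python3 - <<'E'
from h import *
b=snap('side','d.png');a=snap('top','e.png');o=manip.observe();print(o['position'],o['eef_rot'],o['q'],o['force'],o['torque'])
p=o['position'];print(proj('side',[p,[.685,.025,.129],[.685,.025,.118]]),proj('top',p))
cv2.imwrite('pics/f.png',np.hstack([cv2.resize(b[100:230,260:390],(390,390),interpolation=2),cv2.resize(a[85:215,205:335],(390,390),interpolation=2)]))
E
```

```text
[0.68236844 0.02834278 0.17192464] [5.09519486e-01 8.60459103e-01 1.39638956e-04 7.84116153e-05] [-1.31469028e-01  6.59651802e-01  9.74765606e-01  1.95760976e-04
  1.50692143e+00 -6.33025293e-01] [-1.48028525  0.6006193   0.63933245] [ 0.00474218 -0.00586375 -0.01717205]
[[322.86102287 149.75609652]
 [323.61268624 164.85865982]
 [323.33747741 168.4883772 ]] [[264.77738708 147.39192353]]
```

View pics/f.png

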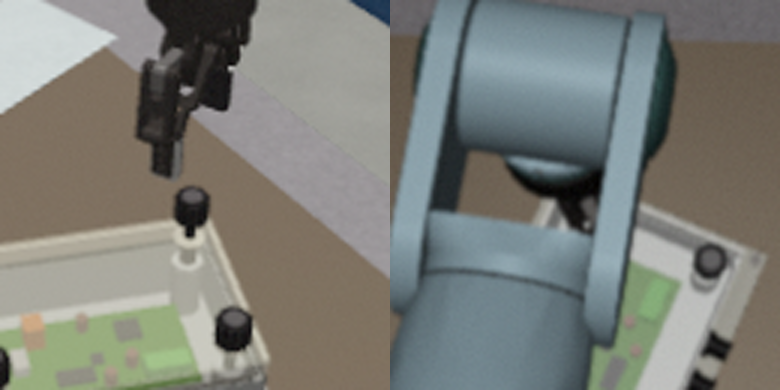

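The side crop shows the open fingers centred over the knob to within about 1 px in u: fingertip at about (315,158), knob top at about (323,167). Descending.

>>> apply_moves(plan=[[0,0,-0.07,0,0,0,-1],[0,0,-0.1,0,0,0,-1],[0,0,-0.12,0,0,0,-1],[0,0,-0.138,0,0,0,-1],[0,0,-0.138,0,0,0,-1]])

```text
t: 2.4
position: [0.6826, 0.0278, 0.102]
eef_rot: [0.51, 0.86, -0.0, -0.0]
force: [-0.4, -0.8, -0.3]
width: 0.998
```

>>> apply_moves(plan=[[0,0,0,0,0,0,-1],[0,0,0,0,0,0,-1]])

```text
t: 2.6
position: [0.6833, 0.0273, 0.1033]
eef_rot: [0.51, 0.86, 0.0, 0.001]
force: [-0.3, -1.1, 0.4]
width: 0.999
```

```bash
python3 - <<'E'
from h import *
b=snap('side','g.png')
for i in range(3):
    o=manip.observe();print(o['position'],o['force'],o['torque'],o['width'])
    if i<2: manip.camera('top')
cv2.imwrite('pics/g2.png',cv2.resize(b[120:220,270:390],(720,600),interpolation=2))
E
```

```text
[0.68327656 0.0272421  0.10322306] [-0.76574379  0.26342531 -0.1987848 ] [-0.00269447  0.01570515 -0.00538492] 0.9994412848954286
[0.68320923 0.02721357 0.10306312] [-1.07759354 -0.10169965  0.29661116] [-0.01638178  0.00926751  0.01013387] 1.0040659476964893
[0.6831319  0.02720509 0.10289384] [-0.68559053  0.05508579 -0.10557914] [-0.04749344  0.02952094 -0.00526105] 0.9981182033148265
```

View pics/g2.png

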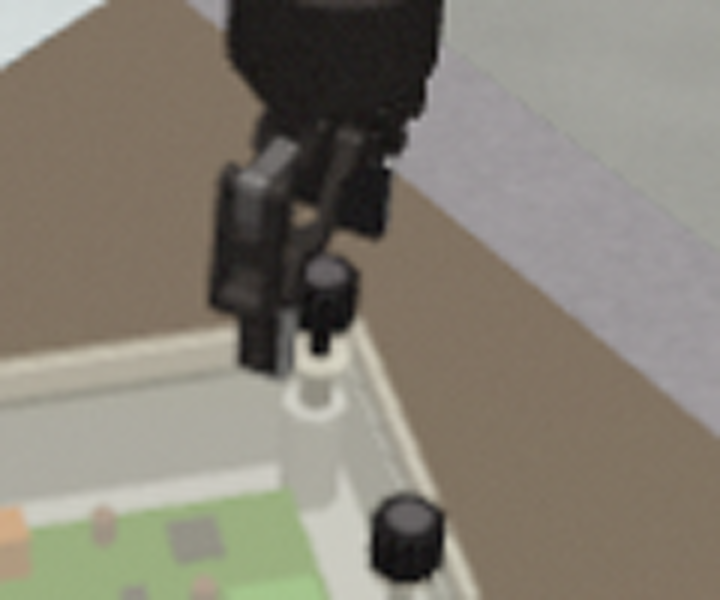

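The fingers straddle the knob (near finger at crop 265,340, knob at 330,290), clear of the cover. Closing gently.

>>> apply_moves(plan=[[0,0,0,0,0,0,1],[0,0,0,0,0,0,1],[0,0,0,0,0,0,1],[0,0,0,0,0,0,1],[0,0,0,0,0,0,1]], squeeze=20)

```text
t: 3.25
position: [0.6854, 0.0285, 0.1034]
eef_rot: [0.51, 0.86, 0.003, 0.003]
force: [10.3, 6.7, 0.7]
width: 0.297
```

>>> apply_moves(plan=[[0,0,0,0,0,0,1],[0,0,0,0,0,0,1],[0,0,0,0,0,0,1],[0,0,0,0,0,0,1],[0,0,0,0,0,0,1]])

```text
t: 3.75
position: [0.6854, 0.0285, 0.1033]
eef_rot: [0.51, 0.86, 0.003, 0.003]
force: [11.0, 6.4, -0.6]
width: 0.293
```

>>> apply_moves(plan=[[0.0044,0.0026,0,0,0,0,1],[0.0044,0.0026,0,0,0,0,1],[0.0044,0.0026,0,0,0,0,1],[0.0044,0.0026,0,0,0,0,1]], squeeze=40)

```text
t: 4.15
position: [0.6855, 0.0285, 0.1029]
eef_rot: [0.51, 0.86, 0.0, 0.001]
force: [1.3, 1.4, 5.7]
width: 0.288
```

>>> apply_moves(plan=[[0,0,-0.0014,0,0,0,1],[0,0,-0.0014,0,0,0,1],[0,0,-0.0014,0,0,0,1]])

```text
t: 4.45
position: [0.6855, 0.0286, 0.1027]
eef_rot: [0.51, 0.86, 0.0, 0.001]
force: [0.1, 1.1, 8.3]
width: 0.287
```

>>> apply_moves(plan=[[0,0,0.0008,0,0,0.037,1],[0,0,0.001,0,0,0.074,1],[0,0,0.0012,0,0,0.111,1],[0,0,0.0012,0,0,0.111,1]])

```text
t: 4.85
position: [0.6848, 0.028, 0.1029]
eef_rot: [0.352, 0.936, -0.001, -0.0]
force: [-2.4, -1.9, 8.0]
width: 0.289
```

>>> apply_moves(plan=[[0,0,0.0006,0,0,0.037,1],[0,0,0.001,0,0,0.074,1],[0,0,0.0012,0,0,0.111,1],[0,0,0.0012,0,0,0.111,1]])

```text
t: 5.25
position: [0.6843, 0.0272, 0.1032]
eef_rot: [0.184, 0.983, -0.001, -0.001]
force: [-5.5, -4.9, 6.8]
width: 0.284
```

>>> apply_moves(plan=[[0,-0.002,0.0004,0,0,0.037,1],[0,-0.003,0.0006,0,0,0.074,1],[0,-0.004,0.0008,0,0,0.111,1],[0,-0.004,0.0008,0,0,0.111,1]])

```text
t: 5.65
position: [0.6841, 0.0262, 0.1034]
eef_rot: [0.011, 1.0, -0.0, -0.001]
force: [-5.6, -1.0, 7.4]
width: 0.296
```

>>> apply_moves(plan=[[-0.001,-0.001,0.0002,0,0,0.037,1],[-0.002,-0.002,0.0004,0,0,0.074,1],[-0.0026,-0.0026,0.0006,0,0,0.111,1],[-0.0026,-0.0026,0.0006,0,0,0.111,1]])

```text
t: 6.05
position: [0.6842, 0.0252, 0.1033]
eef_rot: [-0.162, 0.987, -0.0, 0.001]
force: [4.3, 0.2, 0.6]
width: 0.285
```

>>> apply_moves(plan=[[0,0,-0.001,0,0,0,1],[0,0,-0.002,0,0,0,1],[0,0,-0.002,0,0,0,1],[0,0,-0.002,0,0,0,1]])

```text
t: 6.45
position: [0.6842, 0.0252, 0.1027]
eef_rot: [-0.161, 0.987, -0.0, 0.0]
force: [5.8, 1.2, 1.7]
width: 0.288
```

>>> apply_moves(plan=[[0,0,-0.001,0,0,0,1],[0,0,-0.002,0,0,0,1],[0,0,-0.003,0,0,0,1],[0,0,-0.003,0,0,0,1]])

```text
t: 6.85
position: [0.6841, 0.0252, 0.1007]
eef_rot: [-0.161, 0.987, -0.0, 0.0]
force: [6.6, 0.1, -0.1]
width: 0.289
```

>>> apply_moves(plan=[[0,0,-0.001,0,0,0,1],[0,0,-0.002,0,0,0,1],[0,0,-0.003,0,0,0,1],[0,0,-0.003,0,0,0,1],[0,0,-0.003,0,0,0,1]])

```text
t: 7.35
position: [0.6842, 0.0252, 0.0998]
eef_rot: [-0.161, 0.987, -0.0, 0.0]
force: [5.4, 0.1, 2.9]
width: 0.286
```

>>> apply_moves(plan=[[0,0,-0.001,0,0,0,1],[0,0,-0.0012,0,0,0,1],[0,0,-0.0012,0,0,0,1],[0,0,-0.0012,0,0,0,1]])

```text
t: 7.75
position: [0.6842, 0.0252, 0.0997]
eef_rot: [-0.161, 0.987, -0.0, 0.001]
force: [4.1, 1.9, 5.4]
width: 0.289
```

It dropped at about 80° back: a free fall of about 3.6 mm, and now firm at 5.4 N. I'll regrip centred on the true axis, about (0.6868, 0.0261), worked out from the tool's orbit during turning.

>>> apply_moves(plan=[[0,0,0.002,0,0,0,-0.2],[0,0,0.002,0,0,0,-0.2],[0,0,0.002,0,0,0,-0.2],[0,0,0.002,0,0,0,-0.2],[0,0,0.002,0,0,0,-0.2]])

```text
t: 8.25
position: [0.6836, 0.0252, 0.0996]
eef_rot: [-0.162, 0.987, 0.0, -0.0]
force: [-0.3, -0.3, 0.1]
width: 0.602
```

>>> apply_moves(plan=[[0.005,0.002,0,0,0,0.045,-0.2],[0.005,0.002,0,0,0,0.09,-0.2],[0.005,0.002,0,0,0,0.135,-0.2],[0.005,0.002,0,0,0,0.18,-0.2],[0.005,0.002,0,0,0,0.18,-0.2]])

```text
t: 8.75
position: [0.6862, 0.0263, 0.0998]
eef_rot: [-0.431, 0.902, 0.0, -0.0]
force: [-0.1, 0.6, -0.4]
width: 0.596
```

>>> apply_moves(plan=[[0,0,0,0,0,0,-0.2],[0,0,0,0,0,0,-0.2],[0,0,0,0,0,0,-0.2]])

```text
t: 9.05
position: [0.6863, 0.0262, 0.0999]
eef_rot: [-0.43, 0.903, 0.0, -0.0]
force: [-0.0, 1.0, 0.8]
width: 0.6
```

```bash
python3 -c "
from h import *
o=manip.observe();print(o['t'],o['position'],o['q'],o['force'],o['width'])"
```

```text
9.05 [0.68631688 0.02621427 0.09990865] [-1.33744396e-01  7.23950381e-01  1.06064029e+00 -8.78825208e-06
  1.35706238e+00 -2.59282676e+00] [-0.0344125   1.02307365  0.84991299] 0.5998515269856638
```

>>> apply_moves(plan=[[0.001,0,0,0,0,0,1],[0.001,0,0,0,0,0,1],[0.001,0,0,0,0,0,1],[0.001,0,0,0,0,0,1],[0.001,0,0,0,0,0,1]], squeeze=40)

```text
t: 9.55
position: [0.6869, 0.0262, 0.1]
eef_rot: [-0.43, 0.903, -0.0, 0.0]
force: [-0.8, 0.1, 1.2]
width: 0.288
```

>>> apply_moves(plan=[[0,0,-0.0006,0,0,-0.044,1],[0,0,-0.0008,0,0,-0.088,1],[0,0,-0.001,0,0,-0.132,1],[0,0,-0.0012,0,0,-0.176,1],[0,0,-0.0014,0,0,-0.22,1]])

```text
t: 10.05
position: [0.687, 0.0261, 0.0996]
eef_rot: [-0.096, 0.995, -0.0, 0.0]
force: [0.1, -1.4, 2.6]
width: 0.289
```

>>> apply_moves(plan=[[0,0,-0.0002,0,0,-0.044,1],[0,0,-0.0004,0,0,-0.088,1],[0,0,-0.0006,0,0,-0.132,1],[0,0,-0.0008,0,0,-0.176,1],[0,0,-0.0009,0,0,-0.22,1]])

```text
t: 10.55
position: [0.687, 0.0261, 0.0991]
eef_rot: [0.246, 0.969, -0.0, 0.0]
force: [0.5, -1.6, 2.2]
width: 0.29
```

>>> apply_moves(plan=[[0,0,-0.0002,0,0,-0.044,1],[0,0,-0.0004,0,0,-0.088,1],[0,0,-0.0006,0,0,-0.132,1],[0,0,-0.0008,0,0,-0.176,1],[0,0,-0.0009,0,0,-0.22,1]])

```text
t: 11.05
position: [0.6869, 0.0261, 0.0987]
eef_rot: [0.56, 0.828, -0.0, 0.0]
force: [-0.7, -1.2, 1.8]
width: 0.288
```

>>> apply_moves(plan=[[0,0,-0.0002,0,0,-0.044,1],[0,0,-0.0004,0,0,-0.088,1],[0,0,-0.0006,0,0,-0.132,1],[0,0,-0.0008,0,0,-0.176,1],[0,0,-0.0009,0,0,-0.22,1]])

```text
t: 11.55
position: [0.6869, 0.026, 0.0983]
eef_rot: [0.808, 0.59, 0.0, 0.0]
force: [-1.6, -1.4, 2.3]
width: 0.289
```

>>> apply_moves(plan=[[0,0,-0.0002,0,0,-0.044,1],[0,0,-0.0004,0,0,-0.088,1],[0,0,-0.0006,0,0,-0.132,1],[0,0,-0.0008,0,0,-0.176,1],[0,0,-0.0009,0,0,-0.22,1]])

```text
t: 12.05
position: [0.6868, 0.0261, 0.0978]
eef_rot: [0.96, 0.281, 0.0, 0.0]
force: [-1.5, 0.4, 2.6]
width: 0.289
```

>>> apply_moves(plan=[[0,0,-0.0002,0,0,-0.044,1],[0,0,-0.0004,0,0,-0.088,1],[0,0,-0.0006,0,0,-0.132,1],[0,0,-0.0008,0,0,-0.176,1],[0,0,-0.0009,0,0,-0.22,1]])

```text
t: 12.55
position: [0.6868, 0.0261, 0.0973]
eef_rot: [0.998, -0.06, 0.0, 0.0]
force: [-0.8, 0.4, 2.7]
width: 0.288
```

>>> apply_moves(plan=[[0,0,-0.0002,0,0,-0.044,1],[0,0,-0.0004,0,0,-0.088,1],[0,0,-0.0006,0,0,-0.132,1],[0,0,-0.0008,0,0,-0.176,1],[0,0,-0.0009,0,0,-0.22,1]])

```text
t: 13.05
position: [0.6868, 0.0262, 0.0969]
eef_rot: [0.919, -0.395, 0.0, 0.0]
force: [-0.8, -0.1, 2.1]
width: 0.291
```

```bash
python3 -c "
from h import *
o=manip.observe();print(o['t'],o['position'],o['q'],o['force'],o['width'])"
```

```text
13.05 [0.68682693 0.02619932 0.09690279] [-1.33635457e-01  7.27449861e-01  1.06262787e+00 -9.06744414e-05
  1.35126530e+00  2.24931608e+00] [-0.8192906  -0.12803984  2.09696327] 0.29122199959985945
```

277° forward, z down 3.1 mm as the pitch predicts. Regripping for the rest.

>>> apply_moves(plan=[[0,0,0.001,0,0,0,-0.2],[0,0,0.001,0,0,0,-0.2],[0,0,0.001,0,0,0,-0.2],[0,0,0.001,0,0,0,-0.2],[0,0,0.001,0,0,0,-0.2]])

```text
t: 13.55
position: [0.6868, 0.0263, 0.0969]
eef_rot: [0.92, -0.392, -0.0, 0.0]
force: [-0.1, -0.4, -0.1]
width: 0.604
```

>>> apply_moves(plan=[[0,0,0,0,0,0.044,-0.2],[0,0,0,0,0,0.088,-0.2],[0,0,0,0,0,0.132,-0.2],[0,0,0,0,0,0.176,-0.2],[0,0,0,0,0,0.22,-0.2]])

```text
t: 14.05
position: [0.6868, 0.0263, 0.097]
eef_rot: [0.999, -0.054, -0.0, -0.0]
force: [0.1, 0.3, -0.9]
width: 0.602
```

>>> apply_moves(plan=[[0,0,0,0,0,0.044,-0.2],[0,0,0,0,0,0.088,-0.2],[0,0,0,0,0,0.132,-0.2],[0,0,0,0,0,0.176,-0.2],[0,0,0,0,0,0.22,-0.2]])

```text
t: 14.55
position: [0.6868, 0.0263, 0.097]
eef_rot: [0.958, 0.287, -0.0, -0.0]
force: [0.2, 0.2, 0.3]
width: 0.601
```

>>> apply_moves(plan=[[0,0,0,0,0,0,1],[0,0,0,0,0,0,1],[0,0,0,0,0,0,1],[0,0,0,0,0,0,1],[0,0,0,0,0,0,1]])

```text
t: 15.05
position: [0.6869, 0.0262, 0.0971]
eef_rot: [0.959, 0.284, 0.0, 0.0]
force: [-0.5, -1.5, 0.9]
width: 0.288
```

>>> apply_moves(plan=[[0,0,-0.0004,0,0,-0.044,1],[0,0,-0.0006,0,0,-0.088,1],[0,0,-0.0009,0,0,-0.132,1],[0,0,-0.0011,0,0,-0.176,1],[0,0,-0.0013,0,0,-0.22,1]])

```text
t: 15.55
position: [0.6869, 0.0261, 0.0967]
eef_rot: [0.998, -0.061, 0.0, 0.0]
force: [-0.9, -0.5, 2.2]
width: 0.291
```

>>> apply_moves(plan=[[0,0,-0.0002,0,0,-0.045,1],[0,0,-0.0004,0,0,-0.09,1],[0,0,-0.0006,0,0,-0.135,1],[0,0,-0.0008,0,0,-0.18,1],[0,0,-0.0009,0,0,-0.22,1]])

```text
t: 16.05
position: [0.6869, 0.0261, 0.0962]
eef_rot: [0.919, -0.395, 0.0, 0.0]
force: [0.0, -1.8, 2.4]
width: 0.287
```

>>> apply_moves(plan=[[0,0,0,0,0,-0.02,1],[0,0,0,0,0,-0.02,1],[0,0,0,0,0,-0.02,1],[0,0,0,0,0,-0.02,1],[0,0,0,0,0,-0.02,1]])

```text
t: 16.55
position: [0.6869, 0.0261, 0.0961]
eef_rot: [0.907, -0.421, 0.0, 0.0]
force: [0.4, -0.5, 2.5]
width: 0.291
```

```bash
python3 - <<'E'
from h import *
b=snap('side','z.png');o=manip.observe();print(o['t'],o['position'],o['force'],o['torque'],o['width'],abs(o['joint_velocities']).max())
cv2.imwrite('pics/z2.png',np.hstack([b[120:270,100:430]]).repeat(2,0).repeat(2,1))
E
```

```text
16.6 [0.68689347 0.0261202  0.09609877] [-0.15761675 -1.03937294  2.59295689] [-0.28450341  0.11555327  0.01366292] 0.2937479509367778 0.0019517679173238491
```

View pics/z2.png

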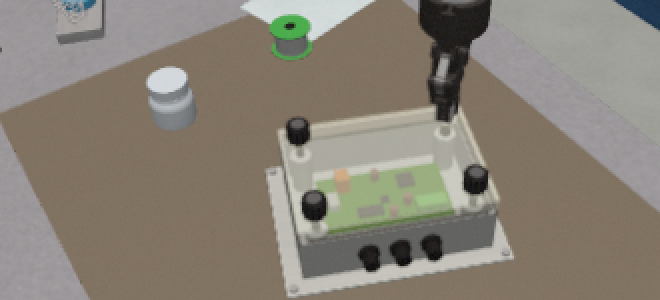

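The final view shows the gripper holding the knob, with the pot and reel where they stood. Forward turn is 360°, and the tool went down 3.9 mm (4 mm expected). Handing in.

```bash
python3 -c "
from h import *
print(manip.sign_off())"
```

```text
the job is handed in; nothing more can be done
None
```

I started the screw as you described and handed the job in at 16.6 s, with the gripper still holding the knob. No verdict was reported.

- **Backward:** I turned the knob back about 80° under a 7–8 N push, a little over the 3–6 N you advised. It then fell freely by about 3.6 mm and came to rest firmly at 5.4 N.
- **Forward:** I turned it 277° on one grip and 83° on the next, so 360° in all. The tool went down 3.9 mm, against 4.0 mm for one turn, so I estimate the gap at about 10 mm. I did not measure the gap or the knob's turning directly.
- **Last checks:** The arm is still, and the grip is set to 40 N. The opening reads 0.29, about the knob's width. The tool is centred on the knob to within about 0.1 mm of the axis I worked out.
- **Pot, reel and multimeter:** The pot and reel look unmoved in the last picture. The multimeter was outside that crop, but the arm never went near it.
- **Disagreement:** The two cameras put the knob about 7 mm apart at first. My first grip was about 2.7 mm off centre, so I corrected it from the forces and the tool's path while turning.

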